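# Roll the 14-tooth change gear against the master on the mesh tester

## Robot

A 7-joint arm with a two-finger parallel gripper is mounted at the origin on a cart in front of the work surface, level with it; the furniture and walls round the work are solid. World frame = base frame: x ahead of the robot, y to its left, z up, the work surface at z = 0. Lengths are in mm, angles in rad, forces in N, time in s.
With the tool pointing down it reaches from about 350 to 900 mm from the base axis. Payload 8.1 kg.
Tool frame: the origin (TCP) lies at the very end of the fingers, on their centre line; the grasp point (between the pads) lies r.pinch_z behind it (r.pinch_z is the distance from the TCP to the grasp point, in mm); z points along the fingers, y is the line along which they close (so a half turn about z gives the same grasp; the last joint's range is limited). The gripper opens to 92 mm and grips with 3 to 60 N. Pads are 19 mm wide; open, the fingers measure 130 mm over their backs; the gripper's body (75 mm by 190 mm) begins 47 mm behind the grasp point.
Start: joints at [1.198, 0.434, 0.025, 1.573, -0.012, 1.134, -0.075], TCP at [166.562, -602.411, 226.742] pointing down, gripper open.
Joint ranges: [-2.62, 2.62], [-0.44, 2.09], [-1.27, 1.32], [0.08, 2.57], [-1.32, 4.46], [0.12, 2], [-2.74, 2.74]. Speed limits (rad/s): [2.22, 2.22, 3.01, 3.01, 3.14, 3.14, 3.14].

## Interface

Orientations are given as [roll, pitch, yaw] about the fixed x, y, z axes, in that order (R = Rz(yaw) Ry(pitch) Rx(roll)).
In Python, from workcell import r, viewer gives the robot as it stands. The module is installed in compiled form; this text tells all that it offers.
- The arm moves only by the tool step_arm, never from a script. Its argument "steps" is a list of rows, each a list of 4 numbers: the shift along the tool's x, y, z normalised to -1 to 1, where 1 is 0.25 m, then the turn about the tool's z normalised to -1 to 1, where 1 is 2 rad. A call has 1 to 20 rows; each row is the pose to reach, as a shift and turn from the pose commanded when the call began, along the tool's axes at that moment; what a row does not reach only later rows make up. A row lasts 1/12 s, in which the tool goes at most 41.7 mm and 7.16 degrees, less where a joint would pass 70% of its speed; a pose out of reach is approached as far as the arm can. A call with a number of a shift or a turn outside -1 to 1 is refused whole. A call with a gripper value outside its range is refused whole. "jaw" is the gripper's target within -1 to 1 (shut at 1, half-way at 0, fully open at -1), set as the call begins (left out, the last holds). The fingers move at their own pace and stop on an object; "force" is the grip in N (left out, the last holds). Time passes only in rows, so rows that repeat a pose let the fingers close. It gives the time, the measured TCP pose, the force, the opening and the grip force at its end, in the units of the state.
- r.read_state(): the state, without advancing time (a new reading comes with each control period).
- viewer.grab_frame(name): name is "scene" or "top" or "wrist"; returns a dict with "color" (384x512x3 uint8, red, green, blue), "fovy" (degrees; the focal length in pixels is half the picture's height over the tangent of half this angle, whatever the lens; pixels are square), "cx", "cy" (the principal point, pixels), "eye" and "attitude" of the camera in the world; the wrist camera has in their place "T_tool_cam" (4x4, takes a point from camera to tool coordinates, whose origin is the TCP and whose axes are the flange's). Camera axes: x right, y down, z forward; pixel columns grow to the right and rows downward; lengths in mm; the calibration is good to about 2 mm. A picture is of the moment at which its call begins: read the wrist's pose just before it. There is no depth.
- r.job_done(): hands the job in; it is judged then, once.
The state is a dict: "time_s": time; "q": joint angles; "dq": joint speeds; "effort": joint torques, N m; "tool_pos": TCP position; "eef_rot": TCP orientation; "wrist_force": force on the tool from outside, world axes, zero at the start; "moment": the same for the moment, N m; "gripper_width": opening from 0.0 (shut) to 1.0 (fully open); "finger_force": force on a finger pad.
Only numpy, scipy, OpenCV 4.12 (cv2) and the standard library are available. Lean on these libraries where they do the work, as an engineer would, in place of code of your own. Each camera call takes 0.05 s, during which the arm holds its last target. There are 200 camera calls.

## Task

Three steel change gears with 12, 14 and 16 teeth lie mixed on the bench. Pick out the one with 14 teeth, seat it boss up and fully down on the post of the mesh tester while the carriage is still latched back; then press the latch's thumb pad so that the spring draws the gear into mesh with the master gear, and turn the crank one full turn, either way, to roll the pair. Leave the gear on the post in mesh, and the other two gears, the bearing and the bolt where they lie.

Things in the scene. Friction and masses are not known exactly. Their poses are not given: they have to be found in the camera images.
- tester: mesh tester, fixed to the bench: green cast base 130 mm (x) by 260 mm (y) by 22 mm; origin at the centre of its underside; own x points away from the robot, own y along the slide from the test post (right end) to the master gear (left end), z up. It stands turned by up to 0.2 rad.
- gear_14_centre (a point): spur gear with 14 teeth, bare dark steel, 64 mm over the teeth, lying flat with its boss up: toothed disc 14 mm thick, round boss 24 mm in diameter standing 20 mm above the disc (34 mm high in all), plain bore 15.6 mm right through. The point is on its axis, half-way up (17 mm above its underside); z up along the bore; the yaw does not matter. This is the gear to test.
- gear_12_centre (a point): spur gear with 12 teeth, bare dark steel, 56 mm over the teeth, lying flat with its boss up: toothed disc 14 mm thick, round boss 24 mm in diameter standing 20 mm above the disc (34 mm high in all), plain bore 15.6 mm right through. The point is on its axis, half-way up (17 mm above its underside); z up along the bore; the yaw does not matter. Not wanted, stays where it lies.
- gear_16_centre (a point): spur gear with 16 teeth, bare dark steel, 72 mm over the teeth, lying flat with its boss up: toothed disc 14 mm thick, round boss 24 mm in diameter standing 20 mm above the disc (34 mm high in all), plain bore 15.6 mm right through. The point is on its axis, half-way up (17 mm above its underside); z up along the bore; the yaw does not matter. Not wanted, stays where it lies.
- post (a point): foot of the upright test post on the sliding carriage: the point lies on the post's axis at the shoulder on which the gear's underside rests, 50 mm above the bench; it moves with the carriage. The post is 14 mm in diameter and rises 34.5 mm above the shoulder, the top 8.5 mm tapering to a blunt 5 mm point. A seated gear has its centre 17 mm above this point. The tester's y axis points from it to the master's axis.
- master_axis (a point): centre of the underside of the master gear (20 teeth, 88 mm over the teeth, 14 mm thick, underside 50 mm above the bench, level with a seated test gear), which turns on a fixed upright spindle 84 mm from the latched-back post. Axes about 67.3 mm apart means the 14-tooth gear is fully in mesh; about 75 mm means the teeth stand tip on tip, and they drop into mesh as soon as the crank is turned a little.
- crank_handle (a point): middle of the black upright crank handle, 17 mm in diameter and 35 mm tall (from 104 to 139 mm above the bench), which spins freely on its pin; 40 mm from the spindle axis on a crank arm whose top is 103 mm above the bench; turning it turns the master gear. Nothing else of the tester is as high as the crank arm. Turning needs about 2 to 4 N at the handle.
- thumb_pad (a point): top centre of the latch's round ribbed thumb pad, 22 mm in diameter, 56 mm above the bench at the front right of the tester; pushing it down about 8 mm (stop at 13 mm, 3 to 7 N) lifts the latch off the carriage. It springs back up when let go.
- carriage (a joint): travel of the sprung carriage from the latched position towards the master, m: 0 latched back, about 0.0176 with the 14-tooth gear in mesh, about 0.024 at its stop when no gear is on. A spring of 5 to 7 N pulls it towards the master; the latch holds it. A round black knob on its right end serves to pull it back until the latch catches again.
- latch (a joint): latch angle, rad: 0 at rest (hooked), 0.14 or more clears the carriage, 0.27 fully pressed.
- master (a joint): angle of master gear and crank, rad, anticlockwise seen from above, counts on past a full turn; at 0 the crank arm points along the tester's +y, away from the post. It starts within 0.45 of 0.
- bearing_1: ball bearing, 42 mm across, 13 mm high, a bystander on the bench; origin at the centre of its underside.
- bolt_0: bolt with nut, 77 mm long, lying on the bench, a bystander; origin under its centre.

How it is judged:
By the outcome, as a careful person would: the job done as asked, in the order asked, and still so for the second after the job is handed in, with the robot touching nothing.
It also fails if it takes over 69 s, if anything falls off the work surface, if the arm or the gripper's body presses on something with over 40 N, if the wrist force passes 120 N, or if a joint passes its speed limit or range.

## Working session

There is one attempt and no reset: what is moved stays moved. The work goes in short steps, Python scripts to look and compute and a tool call to move; the robot and the scene stay as the last step left them, time stands still between calls to the robot, and variables do not carry over. Pictures are saved under pics/ and viewed, at most 10 in all, crops included, and the job is handed in when it is done.

Besides the shell and the picture viewer there is one more tool, called after "Emit:" by a JSON object that holds its "op" and its "data", one argument or row to a line. step_arm: Moves the arm, as the interface text tells. Scaled input: -1 to 1 covers 0.25 m each way for a shift and 2 rad each way for a turn. Its arguments: {"type":"object","properties":{"steps":{"type":"array","items":{"type":"array","items":{"type":"number"}}},"jaw":{"type":"number"},"force":{"type":"number"}},"required":["steps"]}

```bash
mkdir -p pics
python3 - <<'E'
from workcell import r, viewer
import cv2, numpy as np, pickle
s=r.read_state(); print(s, r.pinch_z)
fs=[]
for n in("scene","top"):
    f=viewer.grab_frame(n); fs.append(f)
    cv2.imwrite(f'pics/{n}0.png',f['color'][:,:,::-1]); print(n,f['fovy'],f['cx'],f['cy'],f['eye'],f['attitude'])
pickle.dump(fs,open('f0.pkl','wb'))
E
```

```text
{'time_s': 0.0, 'q': array([ 1.19839445,  0.43521221,  0.02497274,  1.57414733, -0.01163095,
        1.13396739, -0.0751215 ]), 'dq': array([-0.00082503, -0.00078655, -0.00145518,  0.00011074, -0.00053446,
       -0.00052564, -0.00037475]), 'effort': array([-5.96231512e-04, -6.67858315e+01,  9.84380096e-01, -3.14467621e+01,
       -6.06932002e-02,  4.26173990e-02,  1.99020542e-04]), 'tool_pos': array([ 166.39989745, -601.89245746,  225.9322131 ]), 'eef_rot': array([-3.14000780e+00,  1.16048922e-04,  2.69697225e-01]), 'wrist_force': array([ 0.76705487, -0.00631743, -0.058496  ]), 'moment': array([-0.0161315 , -0.04474492,  0.03969947]), 'finger_force': 0.0, 'gripper_width': 0.9990938925597631} 18.8
scene 51.920927877181434 253.08440152584393 188.0092880545426 [-59.06730394 751.67950121 648.10608202] [-2.11717819 -0.01494791 -2.49895256]
top 47.26312031280063 257.67821681181147 190.49812302907762 [ 347.90835316   43.32161524 1416.40811792] [-3.06790732  0.01245874 -1.5654073 ]
```

View pics/top0.png

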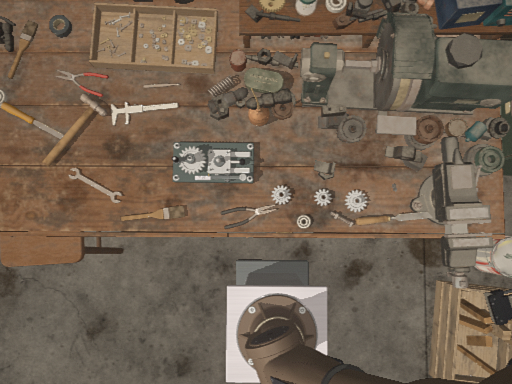

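View pics/scene0.png

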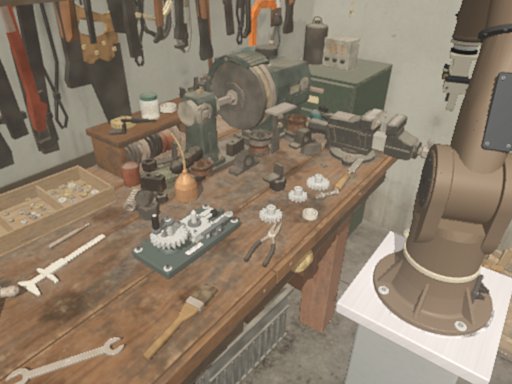

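The top view shows the gears near (281,195), (323,197) and (357,201), the bearing at (304,222), and the tester around (213,161) with its master at (190,160). I'll measure these.

```bash
cat > h.py <<'E'
import numpy as np, cv2
from scipy.spatial.transform import Rotation as R
def cam(f,s=None):
    if 'eye' in f: return R.from_euler('xyz',f['attitude']).as_matrix(), np.array(f['eye'])
    T=np.eye(4); T[:3,:3]=R.from_euler('xyz',s['eef_rot']).as_matrix(); T[:3,3]=s['tool_pos']
    T=T@np.array(f['T_tool_cam']); return T[:3,:3],T[:3,3]
def foc(f): return f['color'].shape[0]/2/np.tan(np.radians(f['fovy'])/2)
def toplane(f,uv,z,s=None):
    M,e=cam(f,s); k=foc(f); uv=np.atleast_2d(uv).astype(float)
    d=np.c_[(uv[:,0]-f['cx'])/k,(uv[:,1]-f['cy'])/k,np.ones(len(uv))]@M.T
    return e+d*((z-e[2])/d[:,2])[:,None]
def proj(f,P,s=None):
    M,e=cam(f,s); p=(np.atleast_2d(P)-e)@M; k=foc(f)
    return np.c_[p[:,0]/p[:,2]*k+f['cx'],p[:,1]/p[:,2]*k+f['cy']]
E
python3 - <<'E'
import pickle; from h import *
fs=pickle.load(open('f0.pkl','rb')); f=fs[1]
im=f['color']; hsv=cv2.cvtColor(im,cv2.COLOR_RGB2HSV)
m=((hsv[...,1]<60)&(hsv[...,2]>140)).astype(np.uint8)
n,l,st,c=cv2.connectedComponentsWithStats(m)
for i in range(1,n):
    x,y,w,h,a=st[i]
    if a>40 and 160<x<380 and 140<y<230:
        cs,_=cv2.findContours((l==i).astype(np.uint8),0,1); (u,v),rad=cv2.minEnclosingCircle(max(cs,key=len))
        print(st[i],(u,v),rad, 'diam mm',2*rad*1400/foc(f), toplane(f,(u,v),14)[0].round(1))
g=((hsv[...,0]>65)&(hsv[...,0]<105)&(hsv[...,1]>50)&(hsv[...,2]<140)).astype(np.uint8); g[:135]=0;g[190:]=0;g[:,:160]=0;g[:,265:]=0
g=cv2.morphologyEx(g,cv2.MORPH_CLOSE,np.ones((9,9)));cs,_=cv2.findContours(g,0,1); c=max(cs,key=cv2.contourArea)
b=cv2.boxPoints(cv2.minAreaRect(c)); P=toplane(f,b,22); print(P.round(1),P.mean(0))
crop=im[135:235,165:375]; cv2.imwrite('pics/c0.png',cv2.resize(crop,None,fx=3.8,fy=3.8,interpolation=cv2.INTER_CUBIC)[:,:,::-1])
E
```

```text
[179 146  27  28 377] (191.27638244628906, 159.5904541015625) 13.93364143371582 diam mm 88.90875677012913 [550.4 276.2  14. ]
[207 150  43  25 617] (228.0, 162.0) 23.259506225585938 diam mm 148.41588908696625 [543.  157.5  14. ]
[239 174  14   8  63] (245.5, 177.5) 6.670932292938232 diam mm 42.566352771766155 [493.  100.7  14. ]
[195 176  16   4  64] (202.5, 177.5) 7.648629188537598 diam mm 48.80490971319973 [492.5 239.1  14. ]
[271 185  20  20 224] (280.78814697265625, 194.26271057128906) 9.941205024719238 diam mm 63.433538443585505 [439.6 -12.7  14. ]
[314 189  17  17 173] (322.0, 197.0) 8.602425575256348 diam mm 54.890960610835805 [ 431.4 -144.3   14. ]
[344 190  23  23 312] (355.3121643066406, 200.66574096679688) 11.33864974975586 diam mm 72.35045178235852 [ 420.2 -250.3   14. ]
[246 205  29  15 120] (260.4451904296875, 210.11643981933594) 14.488399505615234 diam mm 92.44859599416876 [388.6  52.2  14. ]
[163 208   6  11  52] (165.0, 213.0) 5.385264873504639 diam mm 34.36267590628379 [377.8 357.7  14. ]
[297 215  14  13 113] (303.4148864746094, 221.1170196533203) 6.80238151550293 diam mm 43.405113192882474 [354.2 -84.8  14. ]Traceback (most recent call last):
  File "<stdin>", line 12, in <module>
ValueError: max() iterable argument is empty
```

Emit:
{"op": "step_arm", "data": {
  "steps": [
    [0, 0, -0.3, 0],
    [0, 0, -0.3, 0],
    [0.8, -0.95, -0.3, 0],
    [0.8, -0.95, -0.3, 0],
    [0.8, -0.95, -0.3, 0],
    [0.8, -0.95, -0.3, 0],
    [0.8, -0.95, -0.3, 0],
    [0.8, -0.95, -0.3, 0],
    [0.8, -0.95, -0.3, 0],
    [0.8, -0.95, -0.3, 0],
    [0.8, -0.95, -0.3, 0]
  ]
}}

```text
time_s: 1.02
tool_pos: [298.2, -315.7, 301.9]
eef_rot: [-3.141, -0.001, 0.277]
wrist_force: [0.6, 0.5, -0.4]
gripper_width: 1.0
finger_force: 0.0
```

Emit:
{"op": "step_arm", "data": {
  "steps": [
    [0.75, -0.95, -0.1, 0],
    [0.75, -0.95, -0.1, 0],
    [0.75, -0.95, -0.1, 0],
    [0.75, -0.95, -0.1, 0],
    [0.75, -0.95, -0.1, 0],
    [0.75, -0.95, -0.1, 0],
    [0.75, -0.95, -0.1, 0],
    [0.75, -0.95, -0.1, 0],
    [0.75, -0.95, -0.1, 0],
    [0.75, -0.95, -0.1, 0],
    [0.75, -0.95, -0.1, 0]
  ]
}}

```text
time_s: 1.93
tool_pos: [413.0, -42.9, 326.3]
eef_rot: [3.141, 0.001, 0.268]
wrist_force: [-0.7, -0.7, 0.7]
gripper_width: 1.003
finger_force: 0.0
```

Run:
```python
from workcell import r, viewer
import cv2, pickle
s=r.read_state(); f=viewer.grab_frame('wrist'); pickle.dump((s,f),open('w1.pkl','wb'))
print(s['time_s'],s['tool_pos'],s['eef_rot'],s['q'],f['T_tool_cam'],f['fovy'])
cv2.imwrite('pics/w1.png',f['color'][:,:,::-1])
```

```text
1.9333 [413.03888666 -42.94199105 326.31705578] [3.14142024e+00 1.13972110e-03 2.67831171e-01] [ 0.46592545  0.04569418 -0.50378384  1.84466894  0.02362705  1.25805222
 -1.34767647] [[-6.78784184e-04 -9.65787894e-01 -2.59332381e-01  6.98730833e+01]
 [ 9.99999744e-01 -5.96626700e-04 -3.95512375e-04 -4.24901634e-01]
 [ 2.27256441e-04 -2.59332583e-01  9.65788051e-01 -1.57680532e+02]
 [ 0.00000000e+00  0.00000000e+00  0.00000000e+00  1.00000000e+00]] 63.660590685989376
```

View pics/w1.png

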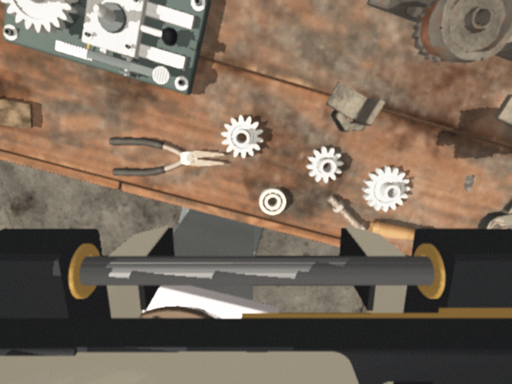

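Wrist view: the 14-tooth candidate is at (242,136), the 12-tooth at (324,165), the 16-tooth at (386,190), the pliers tip at (228,160), and the thumb pad at about (161,75).

Run:
```python
import pickle; from h import *
s,f=pickle.load(open('w1.pkl','rb')); im=f['color']; hsv=cv2.cvtColor(im,cv2.COLOR_RGB2HSV)
m=((hsv[...,1]<70)&(hsv[...,2]>125)).astype(np.uint8)
n,l,st,c=cv2.connectedComponentsWithStats(m)
for u0,v0 in((242,136),(324,165),(386,190)):
    sub=l[v0-25:v0+25,u0-25:u0+25]; i=np.bincount(sub[sub>0]).argmax()
    cs,_=cv2.findContours((l==i).astype(np.uint8),0,1); (u,v),rad=cv2.minEnclosingCircle(max(cs,key=len))
    P=toplane(f,(u,v),14,s)[0]; Q=toplane(f,(u+rad,v),14,s)[0]
    th=np.linspace(0,2*np.pi,360,endpoint=False)
    best=[]
    for rr in (.78,.82,.86,.9):
        a=cv2.remap((l==i).astype(np.float32),(u+rr*rad*np.cos(th)).astype(np.float32),(v+rr*rad*np.sin(th)).astype(np.float32),1)
        best.append(np.abs(np.fft.rfft(a-a.mean()))[8:22].argmax()+8)
    print((u,v),rad,P.round(1),'D',2*np.linalg.norm(P-Q),best)
# bore/boss of the 14
print('top-of-boss proj', [toplane(f,(242,136),z,s)[0].round(1) for z in (14,34)])
# tester right corners
for p in((190,92),(208,0),(161,75),(110,15)): print(p,toplane(f,p,22,s)[0].round(1),toplane(f,p,56,s)[0].round(1))
x,y=242,136
cv2.imwrite('pics/c1.png',np.hstack([cv2.resize(im[96:176,202:282],(400,400),interpolation=2),cv2.resize(im[0:100,80:180],(400,400),interpolation=2)])[:,:,::-1])
```

```text
(242.11367797851562, 136.357666015625) 22.45746612548828 [441.9 -12.3  14. ] D 67.17367142069739 [np.int64(21), np.int64(21), np.int64(21), np.int64(20)]
(324.2691345214844, 164.14447021484375) 19.278568267822266 [ 434.6 -144.2   14. ] D 59.02285278517325 [np.int64(8), np.int64(8), np.int64(8), np.int64(8)]
(385.5, 187.5) 24.990097045898438 [ 425.  -248.1   14. ] D 78.05397203413321 [np.int64(13), np.int64(13), np.int64(12), np.int64(12)]
top-of-boss proj [array([442.4, -12. ,  14. ]), array([444. , -12.5,  34. ])]
(190, 92) [483.   74.4  22. ] [482.8  67.2  56. ]
(208, 0) [602.3  75.7  22. ] [593.3  68.4  56. ]
(161, 75) [494.4 118.3  22. ] [493.4 107.8  56. ]
(110, 15) [550.4 198.   22. ] [545.3 181.7  56. ]
```

View pics/c1.png

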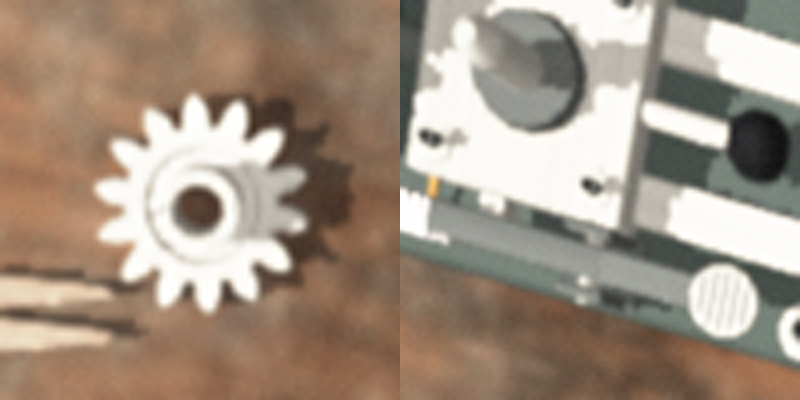

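Emit:
{"op": "step_arm", "data": {
  "jaw": -0.1,
  "force": 25,
  "steps": [
    [0.144, -0.088, 0.7, 0],
    [0.144, -0.088, 0.7, 0],
    [0.144, -0.088, 0.7, 0],
    [0.144, -0.088, 0.7, 0],
    [0.144, -0.088, 0.7, 0],
    [0.144, -0.088, 0.7, 0],
    [0.144, -0.088, 0.7, 0],
    [0.144, -0.088, 0.7, 0]
  ]
}}

```text
time_s: 2.65
tool_pos: [442.9, -11.5, 152.9]
eef_rot: [3.141, -0.001, 0.268]
wrist_force: [-0.4, -0.5, 0.6]
gripper_width: 0.553
finger_force: 0.0
```

Run:
```python
from workcell import r, viewer
import pickle; from h import *
s=r.read_state(); f=viewer.grab_frame('wrist'); pickle.dump((s,f),open('w2.pkl','wb'))
print(s['time_s'],s['tool_pos'],s['eef_rot'],f['cy'])
print(proj(f,[442,-12.3,34],s), proj(f,[442,-12.3,14],s))
cv2.imwrite('pics/w2.png',f['color'][:,:,::-1])
```

```text
2.65 [442.93710377 -11.52310568 152.90523197] [ 3.14072081e+00 -1.28225423e-03  2.68087490e-01] 196.18095991723396
[[257.43934253 192.90223488]] [[257.36221972 187.87352824]]
```

View pics/w2.png

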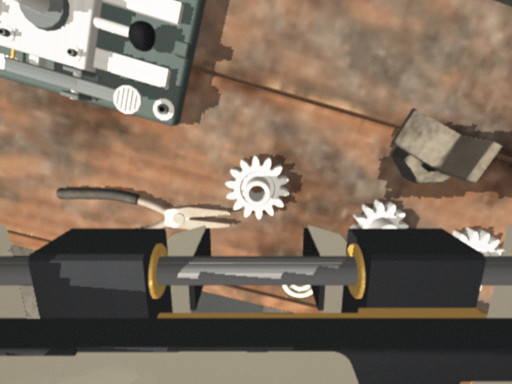

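The gear's bore is at (257,190), within about 1 mm of the prediction, and the jaws straddle it clear of the pliers. I'll go down and grip.

Emit:
{"op": "step_arm", "data": {
  "steps": [
    [0, 0, 0.3, 0],
    [0, 0, 0.45, 0],
    [0, 0, 0.545, 0],
    [0, 0, 0.545, 0],
    [0, 0, 0.545, 0],
    [0, 0, 0.545, 0],
    [0, 0, 0.545, 0]
  ]
}}

```text
time_s: 3.28
tool_pos: [443.6, -11.1, 16.6]
eef_rot: [3.14, -0.002, 0.269]
wrist_force: [0.6, -1.2, -0.2]
gripper_width: 0.547
finger_force: 0.0
```

Emit:
{"op": "step_arm", "data": {
  "jaw": 1,
  "force": 30,
  "steps": [
    [0, 0, 0, 0],
    [0, 0, 0, 0],
    [0, 0, 0, 0],
    [0, 0, 0, 0],
    [0, 0, 0, 0],
    [0, 0, 0, 0],
    [0, 0, 0, 0],
    [0, 0, 0, 0]
  ]
}}

```text
time_s: 3.95
tool_pos: [442.5, -10.8, 15.7]
eef_rot: [3.141, -0.0, 0.269]
wrist_force: [-0.5, -1.9, 5.4]
gripper_width: 0.25
finger_force: 30.0
```

Emit:
{"op": "step_arm", "data": {
  "steps": [
    [0, 0, -0.1, 0],
    [0, 0, -0.25, 0],
    [0, 0, -0.4, 0],
    [0, 0, -0.98, 0],
    [0, 0, -0.98, 0],
    [0, 0, -0.98, -0.65],
    [0, 0, -0.98, -0.65],
    [0.543, -0.435, -0.98, -0.65],
    [0.543, -0.435, -0.98, -0.65],
    [0.543, -0.435, -0.98, -0.65],
    [0.543, -0.435, -0.98, -0.65],
    [0.543, -0.435, -0.98, -0.65],
    [0.543, -0.435, -0.98, -0.65],
    [0.543, -0.435, -0.98, -0.65],
    [0.543, -0.435, -0.98, -0.65],
    [0.543, -0.435, -0.98, -0.65],
    [0.543, -0.435, -0.98, -0.65],
    [0.543, -0.435, -0.98, -0.65]
  ]
}}

```text
time_s: 5.45
tool_pos: [543.9, 130.3, 260.0]
eef_rot: [-3.141, 0.0, 1.568]
wrist_force: [-0.6, -0.2, -1.3]
gripper_width: 0.248
finger_force: 30.0
```

Run:
```python
from workcell import r, viewer
import pickle; from h import *
s=r.read_state(); f=viewer.grab_frame('wrist'); pickle.dump((s,f),open('w3.pkl','wb'))
print(s['time_s'],s['tool_pos'],s['eef_rot'],s['q'],s['gripper_width'])
cv2.imwrite('pics/w3.png',cv2.resize(f['color'],(800,600),interpolation=2)[:,:,::-1])
```

```text
5.45 [543.89528692 130.33224136 259.97964361] [-3.14059754e+00  2.15510996e-05  1.56765874e+00] [ 0.26930287  0.42803378 -0.84125398  1.6371664   0.33418881  1.22852032
 -0.6442257 ] 0.24787552725841155
```

View pics/w3.png

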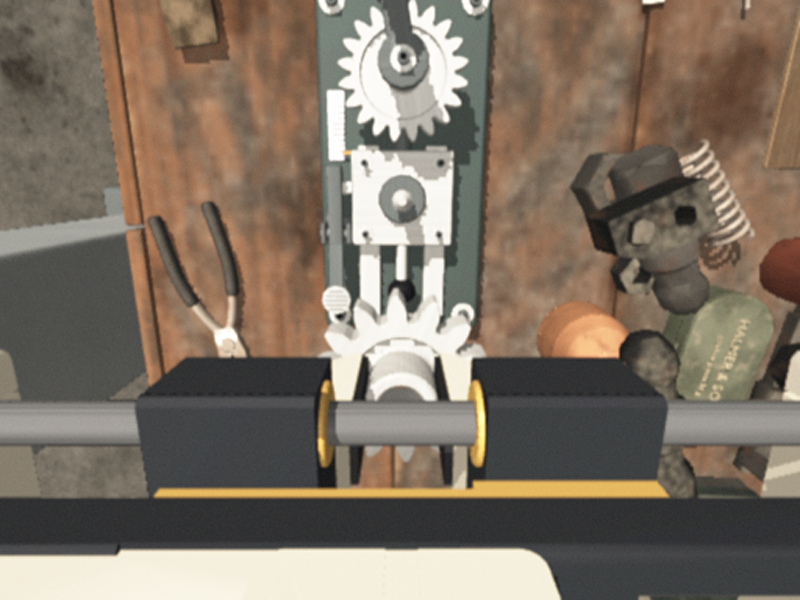

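The picture (800 px scale) shows the held gear, boss up, at about (403,370). The post's collar is at (403,198), the master at (403,72), the thumb pad at (336,299), and the tester is nearly square to the tool.

Run:
```python
import pickle; from h import *
s,f=pickle.load(open('w3.pkl','rb')); im=f['color']; g=cv2.cvtColor(im,cv2.COLOR_RGB2GRAY); hsv=cv2.cvtColor(im,cv2.COLOR_RGB2HSV)
k=1.5625
def circ(mask,uv,half,lo=0):
    u,v=int(uv[0]),int(uv[1]); w=np.zeros_like(mask); w[max(v-half,0):v+half,u-half:u+half]=mask[max(v-half,0):v+half,u-half:u+half]
    n,l,st,c=cv2.connectedComponentsWithStats(w); i=st[1:,4].argmax()+1
    cs,_=cv2.findContours((l==i).astype(np.uint8),0,1); return cv2.minEnclosingCircle(max(cs,key=len))+(st[i,4],)
dark=((g<150)&(g>40)).astype(np.uint8)
for nm,m,uv,h,z in(('collar',dark,(403/k,198/k),20,50),('pad',(g>120).astype(np.uint8),(336/k,299/k),11,56),('master',((g>130)&(hsv[...,1]<60)).astype(np.uint8),(403/k,72/k),45,64)):
    (c,rad,a)=circ(m,uv,h); print(nm,np.round(c,1),round(rad,1),a,toplane(f,c,z,s)[0].round(1))
print('tip',toplane(f,(403/k,201/k),84.5,s))
print('collar hand',toplane(f,(403/k,198/k),50,s),'master hand',toplane(f,(403/k,72/k),64,s),'spindle hand',toplane(f,(403/k,60/k),103,s))
a,b=toplane(f,[(318/k,100/k),(325/k,340/k)],22,s);
for v in (20,60,100,150,190):
    row=np.where((hsv[v,190:330,0]>60)&(hsv[v,190:330,0]<110)&(hsv[v,190:330,1]>60)&(g[v,190:330]<110))[0]+190
    P=toplane(f,[(row.min(),v),(row.max(),v)],22,s); print(v,row.min(),row.max(),P[:,:2].round(1).tolist())
print('proj post@84.5 for (549,180)',proj(f,[[549,180,84.5],[549,180,50]],s))
print('TCP axis proj',proj(f,[s['tool_pos']+[0,0,z] for z in(18,-2,-16)],s))
cv2.imwrite('pics/c3.png',cv2.resize(im[80:260,200:320],(480,720)[::1],interpolation=2)[:600,:,::-1])
```

```text
collar [257.5 127.8] 15.4 586 [545.2 184.1  50. ]
pad [214.  192.5] 13.1 357 [492.5 108.2  56. ]
master [248.5  49.5] 54.5 4966 [535.9 265.1  64. ]
tip [[545.57717544 184.69735443  84.5       ]]
collar hand [[545.69767519 185.25301771  50.        ]] master hand [[545.86264172 268.31530841  64.        ]] spindle hand [[545.72553949 267.34246796 103.        ]]Traceback (most recent call last):
  File "<stdin>", line 16, in <module>
    return umr_minimum(a, axis, None, out, keepdims, initial, where)
ValueError: zero-size array to reduction operation minimum which has no identity
```

Emit:
{"op": "step_arm", "data": {
  "steps": [
    [0.217, 0.006, 0.1, 0],
    [0.217, 0.006, 0.3, 0],
    [0.217, 0.006, 0.54, 0],
    [0.217, 0.006, 0.54, 0],
    [0.217, 0.006, 0.54, 0],
    [0.217, 0.006, 0.54, 0],
    [0.217, 0.006, 0.54, 0]
  ]
}}

```text
time_s: 6.08
tool_pos: [546.7, 185.3, 127.5]
eef_rot: [3.14, -0.001, 1.569]
wrist_force: [-0.1, 0.1, -0.6]
gripper_width: 0.247
finger_force: 30.0
```

Run:
```python
from workcell import r, viewer
import pickle; from h import *
s=r.read_state(); f=viewer.grab_frame('wrist'); sc=viewer.grab_frame('scene'); pickle.dump((s,f,sc),open('w4.pkl','wb'))
print(s['time_s'],s['tool_pos'],s['eef_rot'])
im=f['color']; p=s['tool_pos']
print('gear axis at boss top / disc top', proj(f,[p+[0,0,18],p+[0,0,-2]],s))
print('scene: gear bottom centre, post tip', proj(sc,[p-[0,0,16],[545.4,184.5,84.5],[545.4,184.5,50]]))
c=proj(sc,p)[0].astype(int)
a=cv2.resize(im[140:320,160:360],(444,400),interpolation=2); b=cv2.resize(sc['color'][c[1]-45:c[1]+45,c[0]-40:c[0]+40],(355,400),interpolation=2)
print(c); cv2.imwrite('pics/c4.png',np.hstack([a,b])[:,:,::-1])
```

```text
6.0833 [546.71709769 185.32935376 127.47089838] [ 3.13975176e+00 -9.61267371e-04  1.56884311e+00]
gear axis at boss top / disc top [[256.25598103 259.7585613 ]
 [256.21682344 243.36991939]]
scene: gear bottom centre, post tip [[191.00450191 201.10358697]
 [192.33567359 210.13930865]
 [193.21496153 221.2867243 ]]
[190 195]
```

View pics/c4.png

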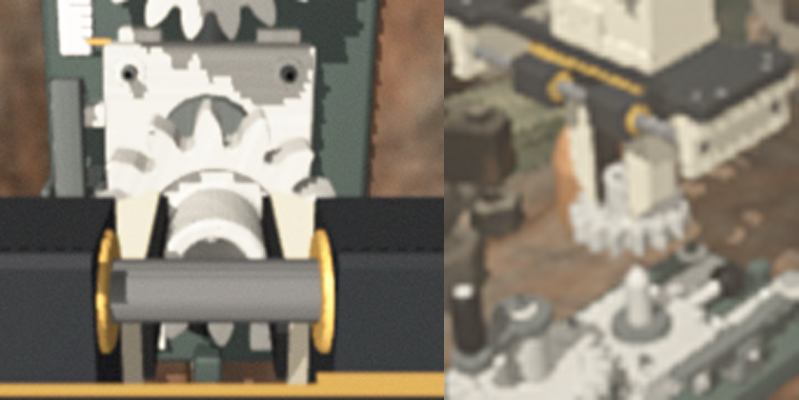

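Emit:
{"op": "step_arm", "data": {
  "steps": [
    [0, 0, 0.04, 0],
    [0, 0, 0.07, 0],
    [0, 0, 0.1, 0],
    [0, 0, 0.12, 0],
    [0, 0, 0.13, 0],
    [0, 0, 0.14, 0],
    [0, 0, 0.14, 0]
  ]
}}

```text
time_s: 6.77
tool_pos: [545.4, 184.9, 89.9]
eef_rot: [-3.141, -0.0, 1.57]
wrist_force: [0.5, 1.1, -1.4]
gripper_width: 0.242
finger_force: 30.0
```

Emit:
{"op": "step_arm", "data": {
  "steps": [
    [0, 0, 0.02, 0],
    [0, 0, 0.04, 0],
    [0, 0, 0.06, 0],
    [0, 0, 0.075, 0],
    [0, 0, 0.085, 0],
    [0, 0, 0.09, 0],
    [0, 0, 0.09, 0]
  ]
}}

```text
time_s: 7.35
tool_pos: [545.4, 184.9, 67.6]
eef_rot: [-3.141, -0.0, 1.57]
wrist_force: [-3.8, 2.9, -3.2]
gripper_width: 0.247
finger_force: 30.0
```

Emit:
{"op": "step_arm", "data": {
  "steps": [
    [0, 0, 0.005, 0],
    [0, 0, 0.01, 0],
    [0, 0, 0.01, 0],
    [0, 0, 0.01, 0]
  ]
}}

```text
time_s: 7.68
tool_pos: [545.4, 185.1, 65.8]
eef_rot: [-3.141, -0.0, 1.57]
wrist_force: [-4.6, 2.4, 2.8]
gripper_width: 0.248
finger_force: 30.0
```

Emit:
{"op": "step_arm", "data": {
  "jaw": -0.1,
  "steps": [
    [0, 0, 0, 0],
    [0, 0, 0, 0],
    [0, 0, 0, 0],
    [0, 0, 0, 0],
    [0, 0, 0, 0],
    [0, 0, -0.06, 0],
    [0, 0, -0.2, 0],
    [0, 0, -0.4, 0],
    [-0.25, 0, -0.6, 0],
    [-0.25, 0, -0.6, 0],
    [-0.25, 0, -0.6, 0],
    [-0.25, 0, -0.6, 0]
  ]
}}

```text
time_s: 8.68
tool_pos: [547.2, 119.9, 217.1]
eef_rot: [3.138, 0.001, 1.565]
wrist_force: [0.3, 1.2, -0.4]
gripper_width: 0.55
finger_force: 0.0
```

Run:
```python
from workcell import r, viewer
import pickle; from h import *
s=r.read_state(); f=viewer.grab_frame('wrist'); sc=viewer.grab_frame('scene'); pickle.dump((s,f,sc),open('w5.pkl','wb'))
print(s['time_s'],s['tool_pos'],s['eef_rot'],s['gripper_width'])
print('post z=84', proj(f,[[545.4,184.5,84],[545.4,184.5,64],[492.5,108.2,56]],s).round(1), proj(sc,[545.4,184.5,64]))
c=proj(sc,[545,200,64])[0].astype(int)
a=cv2.resize(f['color'][:240,100:400],(500,400),interpolation=2); b=cv2.resize(sc['color'][c[1]-50:c[1]+50,c[0]-37:c[0]+38],(300,400),interpolation=2)
print(c); cv2.imwrite('pics/c5.png',np.hstack([a,b])[:,:,::-1])
```

```text
8.6833 [547.18879675 119.91549168 217.08659406] [3.13802233e+00 7.74302806e-04 1.56506621e+00] 0.5504987491509072
post z=84 [[253.4 119.3]
 [253.5 118.9]
 [204.5 193.1]] [[192.86195004 216.81132369]]
[188 219]
```

View pics/c5.png

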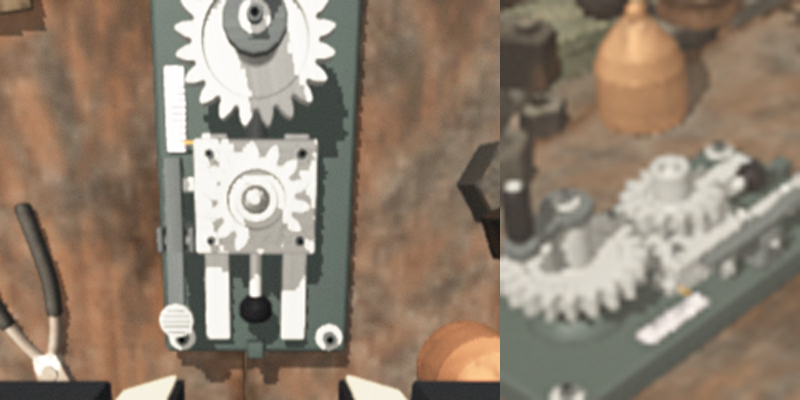

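The gear sits flat, boss up, on the post, with the tip showing through the bore at crop (255,198), where it was predicted. Next I'll shut the jaw and press the thumb pad.

Emit:
{"op": "step_arm", "data": {
  "jaw": 1,
  "force": 20,
  "steps": [
    [-0.054, -0.23, 0, 0],
    [-0.054, -0.23, 0, 0],
    [-0.054, -0.23, 0.3, 0],
    [-0.054, -0.23, 0.45, 0],
    [-0.054, -0.23, 0.55, 0],
    [-0.054, -0.23, 0.55, 0],
    [-0.054, -0.23, 0.55, 0],
    [-0.054, -0.23, 0.55, 0],
    [-0.054, -0.23, 0.55, 0]
  ]
}}

```text
time_s: 9.53
tool_pos: [489.2, 110.1, 79.6]
eef_rot: [3.14, -0.001, 1.571]
wrist_force: [0.7, 0.2, -0.2]
gripper_width: 0.005
finger_force: 0.0
```

Emit:
{"op": "step_arm", "data": {
  "steps": [
    [0, 0, 0.05, 0],
    [0, 0, 0.08, 0],
    [0, 0, 0.1, 0],
    [0, 0, 0.115, 0],
    [0, 0, 0.13, 0],
    [0, 0, 0.14, 0],
    [0, 0, 0.14, 0],
    [0, 0, 0.14, 0]
  ]
}}

```text
time_s: 10.2
tool_pos: [489.0, 107.2, 43.8]
eef_rot: [3.14, 0.003, 1.568]
wrist_force: [-1.9, -6.7, 14.1]
gripper_width: 0.002
finger_force: 7.3
```

Emit:
{"op": "step_arm", "data": {
  "jaw": -0.1,
  "steps": [
    [0, 0, 0, 0],
    [0, 0, -0.1, 0],
    [0, 0, -0.3, 0],
    [0, 0, -0.6, 0],
    [0.1, 0.23, -0.8, 0],
    [0.3, 0.23, -0.8, 0],
    [0.3, 0.23, -0.8, 0],
    [0.3, 0.23, -0.8, 0],
    [0.3, 0.23, -0.8, 0],
    [0.3, 0.23, -0.8, 0],
    [0.3, 0.23, -0.8, 0]
  ]
}}

```text
time_s: 11.12
tool_pos: [544.9, 182.2, 241.6]
eef_rot: [-3.14, 0.002, 1.569]
wrist_force: [0.0, 0.2, 0.0]
gripper_width: 0.55
finger_force: 0.0
```

Run:
```python
from workcell import r, viewer
import pickle; from h import *
s=r.read_state(); f=viewer.grab_frame('wrist'); sc=viewer.grab_frame('scene'); tp=viewer.grab_frame('top');pickle.dump((s,f,sc,tp),open('w6.pkl','wb'))
print(s['time_s'],s['tool_pos'],s['eef_rot'],s['q'])
print('post@84 old', proj(f,[[545.4,184.5,84],[545.4,202,84],[545.6,268.3,103],[545.6,308,139]],s).round(1))
a=cv2.resize(f['color'][:240,150:350],(500,600),interpolation=2)
print(proj(sc,[545,300,139])); b=cv2.resize(sc['color'][170:270,140:190],(300,600),interpolation=2)
cv2.imwrite('pics/c6.png',np.hstack([a,b])[:,:,::-1])
```

```text
11.1167 [544.93429678 182.2057856  241.57696248] [-3.13963509e+00  1.86979000e-03  1.56917398e+00] [ 0.1650121   0.47245725 -0.83919343  1.62646307  0.37036866  1.21262998
 -0.75414736]
post@84 old [[257.1 180.3]
 [257.1 163.6]
 [257.1  94.7]
 [257.1  37.5]]
[[154.41657022 213.17834094]]
```

View pics/c6.png

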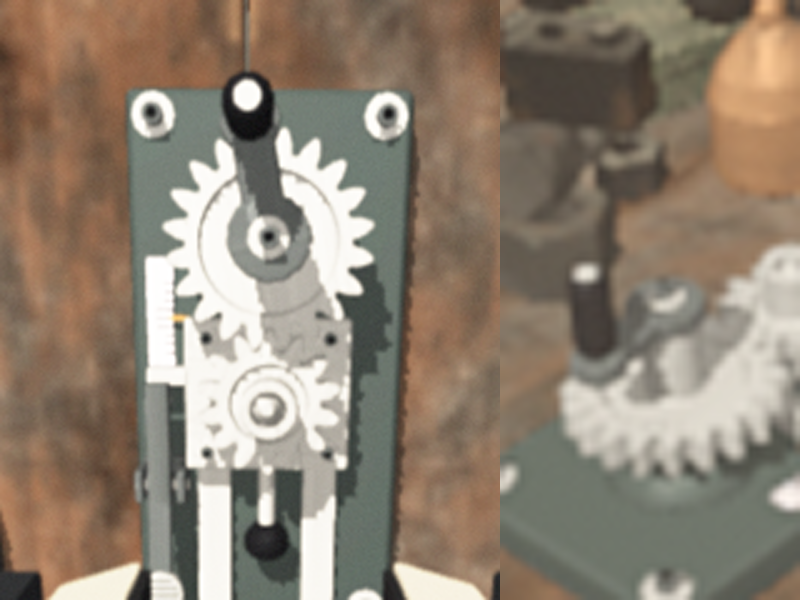

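The carriage has sprung into mesh: the post is now at about y=203. The handle top is at wrist pixel (248,38), which puts the handle at about (538,307.5).

Emit:
{"op": "step_arm", "data": {
  "steps": [
    [0.2, -0.028, 0, 0],
    [0.35, -0.028, 0.1, 0],
    [0.5, -0.028, 0.25, 0],
    [0.5, -0.028, 0.34, 0],
    [0.5, -0.028, 0.34, 0],
    [0.5, -0.028, 0.34, 0],
    [0.5, -0.028, 0.34, 0]
  ]
}}

```text
time_s: 11.85
tool_pos: [539.3, 307.7, 158.4]
eef_rot: [3.142, 0.001, 1.569]
wrist_force: [0.8, -0.1, -0.0]
gripper_width: 0.551
finger_force: 0.0
```

Emit:
{"op": "step_arm", "data": {
  "steps": [
    [0, 0, 0, 0],
    [0, 0, 0, 0]
  ]
}}

```text
time_s: 12.02
tool_pos: [540.1, 307.8, 159.6]
eef_rot: [3.139, -0.001, 1.568]
wrist_force: [0.4, -0.1, -0.0]
gripper_width: 0.549
finger_force: 0.0
```

Emit:
{"op": "step_arm", "data": {
  "steps": [
    [0, -0.006, 0.08, 0],
    [0, -0.006, 0.15, 0],
    [0, -0.006, 0.19, 0],
    [0, -0.006, 0.19, 0],
    [0, -0.006, 0.19, 0]
  ]
}}

```text
time_s: 12.43
tool_pos: [537.7, 308.3, 111.0]
eef_rot: [3.141, 0.0, 1.569]
wrist_force: [-0.2, -0.1, 0.6]
gripper_width: 0.549
finger_force: 0.0
```

Emit:
{"op": "step_arm", "data": {
  "jaw": 1,
  "force": 20,
  "steps": [
    [0, 0, 0, 0],
    [0, 0, 0, 0],
    [0, 0, 0, 0],
    [0, 0, 0, 0],
    [0, 0, 0, 0],
    [0, 0, 0, 0]
  ]
}}

```text
time_s: 12.93
tool_pos: [537.7, 308.8, 110.7]
eef_rot: [3.141, -0.0, 1.57]
wrist_force: [-0.3, -0.1, 2.6]
gripper_width: 0.18
finger_force: 20.0
```

Run:
```python
from workcell import r
import numpy as np
s=r.read_state(); print(s['time_s'],s['tool_pos'],s['eef_rot'],s['wrist_force'],s['gripper_width']*92)
t0=0.19
for a,b in((0,180),(180,375)):
    A=np.radians(np.linspace(a,b,21 if b>200 else 19)[1:])
    p=lambda t:40*np.array([np.cos(t0+t),-np.sin(t0+t)]) # tool x=world y, tool y=world x
    print([[*(np.round((p(t)-p(np.radians(a)))/250,3)),0,0] for t in A])
```

```text
12.9333 [537.65169915 308.77421589 110.71750803] [ 3.14102954e+00 -1.41207975e-04  1.56966831e+00] [-0.2651866  -0.07095572  2.56175968] 16.562893479013262
[[np.float64(-0.008), np.float64(-0.027), 0, 0], [np.float64(-0.02), np.float64(-0.052), 0, 0], [np.float64(-0.036), np.float64(-0.075), 0, 0], [np.float64(-0.056), np.float64(-0.094), 0, 0], [np.float64(-0.079), np.float64(-0.11), 0, 0], [np.float64(-0.105), np.float64(-0.121), 0, 0], [np.float64(-0.132), np.float64(-0.128), 0, 0], [np.float64(-0.16), np.float64(-0.13), 0, 0], [np.float64(-0.187), np.float64(-0.127), 0, 0], [np.float64(-0.214), np.float64(-0.119), 0, 0], [np.float64(-0.239), np.float64(-0.107), 0, 0], [np.float64(-0.262), np.float64(-0.091), 0, 0], [np.float64(-0.281), np.float64(-0.071), 0, 0], [np.float64(-0.297), np.float64(-0.048), 0, 0], [np.float64(-0.308), np.float64(-0.022), 0, 0], [np.float64(-0.315), np.float64(0.005), 0, 0], [np.float64(-0.317), np.float64(0.033), 0, 0], [np.float64(-0.314), np.float64(0.06), 0, 0]]
[[np.float64(0.007), np.float64(0.026), 0, 0], [np.float64(0.019), np.float64(0.051), 0, 0], [np.float64(0.035), np.float64(0.073), 0, 0], [np.float64(0.054), np.float64(0.092), 0, 0], [np.float64(0.076), np.float64(0.108), 0, 0], [np.float64(0.101), np.float64(0.12), 0, 0], [np.float64(0.127), np.float64(0.127), 0, 0], [np.float64(0.154), np.float64(0.13), 0, 0], [np.float64(0.181), np.float64(0.128), 0, 0], [np.float64(0.208), np.float64(0.122), 0, 0], [np.float64(0.233), np.float64(0.111), 0, 0], [np.float64(0.255), np.float64(0.096), 0, 0], [np.float64(0.275), np.float64(0.078), 0, 0], [np.float64(0.292), np.float64(0.056), 0, 0], [np.float64(0.305), np.float64(0.032), 0, 0], [np.float64(0.313), np.float64(0.006), 0, 0], [np.float64(0.317), np.float64(-0.021), 0, 0], [np.float64(0.316), np.float64(-0.048), 0, 0], [np.float64(0.311), np.float64(-0.075), 0, 0], [np.float64(0.301), np.float64(-0.1), 0, 0]]
```

Emit:
{"op": "step_arm", "data": {
  "steps": [
    [-0.008, -0.027, 0, 0],
    [-0.02, -0.052, 0, 0],
    [-0.036, -0.075, 0, 0],
    [-0.056, -0.094, 0, 0],
    [-0.079, -0.11, 0, 0],
    [-0.105, -0.121, 0, 0],
    [-0.132, -0.128, 0, 0],
    [-0.16, -0.13, 0, 0],
    [-0.187, -0.127, 0, 0],
    [-0.214, -0.119, 0, 0],
    [-0.239, -0.107, 0, 0],
    [-0.262, -0.091, 0, 0],
    [-0.281, -0.071, 0, 0],
    [-0.297, -0.048, 0, 0],
    [-0.308, -0.022, 0, 0],
    [-0.315, 0.005, 0, 0],
    [-0.317, 0.033, 0, 0],
    [-0.314, 0.06, 0, 0]
  ]
}}

```text
time_s: 14.43
tool_pos: [552.4, 230.1, 110.7]
eef_rot: [-3.141, 0.0, 1.57]
wrist_force: [-2.4, 2.6, 5.2]
gripper_width: 0.181
finger_force: 20.0
```

Emit:
{"op": "step_arm", "data": {
  "steps": [
    [0.007, 0.026, 0, 0],
    [0.019, 0.051, 0, 0],
    [0.035, 0.073, 0, 0],
    [0.054, 0.092, 0, 0],
    [0.076, 0.108, 0, 0],
    [0.101, 0.12, 0, 0],
    [0.127, 0.127, 0, 0],
    [0.154, 0.13, 0, 0],
    [0.181, 0.128, 0, 0],
    [0.208, 0.122, 0, 0],
    [0.233, 0.111, 0, 0],
    [0.255, 0.096, 0, 0],
    [0.275, 0.078, 0, 0],
    [0.292, 0.056, 0, 0],
    [0.305, 0.032, 0, 0],
    [0.313, 0.006, 0, 0],
    [0.317, -0.021, 0, 0],
    [0.316, -0.048, 0, 0],
    [0.311, -0.075, 0, 0],
    [0.311, -0.075, 0, 0]
  ]
}}

```text
time_s: 16.1
tool_pos: [532.4, 307.4, 110.7]
eef_rot: [-3.141, 0.001, 1.57]
wrist_force: [-1.9, -0.4, 7.2]
gripper_width: 0.179
finger_force: 20.0
```

Emit:
{"op": "step_arm", "data": {
  "jaw": -0.1,
  "steps": [
    [0, 0, 0, 0],
    [0, 0, 0, 0],
    [0, 0, 0, 0],
    [0, 0, 0, 0],
    [0, 0, 0, 0],
    [0, 0, -0.15, 0],
    [0, 0, -0.3, 0],
    [-0.2, 0, -0.5, 0],
    [-0.45, 0, -0.55, 0],
    [-0.5, 0, -0.55, 0],
    [-0.5, 0, -0.55, 0],
    [-0.5, 0, -0.55, 0],
    [-0.5, 0, -0.55, 0]
  ]
}}

```text
time_s: 17.18
tool_pos: [533.9, 181.8, 248.2]
eef_rot: [3.141, 0.0, 1.567]
wrist_force: [0.8, 0.1, -0.5]
gripper_width: 0.552
finger_force: 0.0
```

Run:
```python
from workcell import r, viewer
import pickle; from h import *
s=r.read_state(); f=viewer.grab_frame('wrist'); tp=viewer.grab_frame('top');sc=viewer.grab_frame('scene')
print(s['time_s'],s['tool_pos'],s['eef_rot'],s['wrist_force'])
print(proj(f,[[545.4,201,84],[545.6,268.3,103],[538,307.5,139]],s).round(1))
a=cv2.resize(f['color'][:240,150:350],(500,600),interpolation=2)
b=cv2.resize(sc['color'][170:270,140:190],(300,600),interpolation=2)
cv2.imwrite('pics/c7.png',np.hstack([a,b])[:,:,::-1])
```

```text
17.1833 [533.8958616  181.79887861 248.22100789] [3.14089037e+00 2.60816070e-04 1.56698188e+00] [ 0.78974852  0.1241699  -0.51031101]
[[267.1 163.4]
 [268.4  94.9]
 [260.7  39.9]]
```

View pics/c7.png

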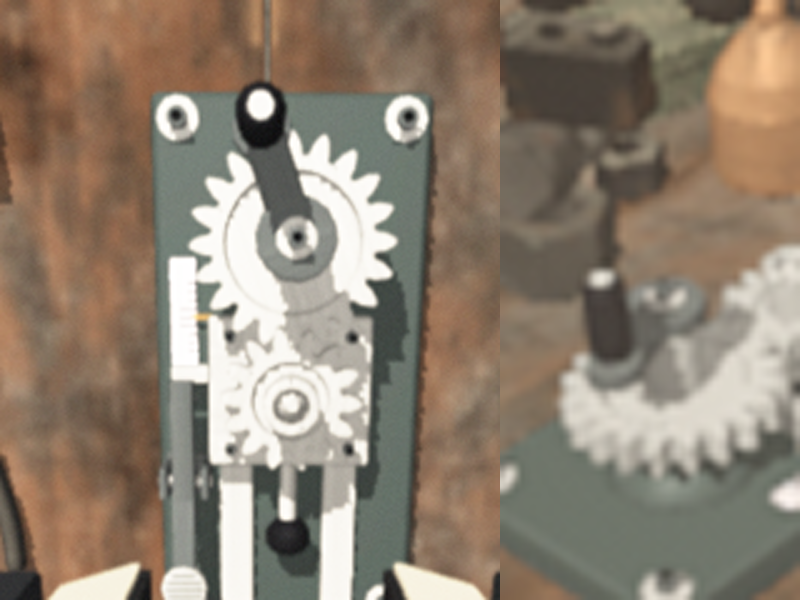

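The final view shows the gear in mesh on the post at crop (292,403). The handle at (261,105) is slightly past its starting angle, so the crank has made a full turn, and the gripper is clear.

```bash
python3 -c "
from workcell import r
print(r.job_done())"
```

```text
the job is handed in; nothing more can be done
None
```

The 14-tooth gear is on the post, boss up and in mesh with the master gear; I pressed the latch, turned the crank just over one full turn, and handed the job in at about 17 s with the other parts not touched.

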